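# Gauge coupling hubs and sort them

### The job

Check the two coupling hubs standing on the black rubber mat in the step gauge, one at a time: set the hub's tongue on the gauge with its side against the fence and slide it in, without forcing, until it stops. A hub that passes the green go step and stops at the red no-go step is good and goes into the groove of the aluminium carrier, tongue down and flange resting on the carrier; one that already stops at the green step, or runs past the red step to the end stop, goes into the red tray. Put each hub away before gauging the next, and leave the two hubs in the grey box and the caliper where they are.

Things in the scene. Friction and masses are not known exactly. Their poses are not given: they have to be found in the camera images.
- hub_1: steel coupling hub, one of four look-alikes. Origin: centre of the tongue's underside; z up. Tongue: 50 mm long along x, 12 mm high, 19 to 28 mm wide along y (unknown, differs from hub to hub: the gauge tests it). Flange: 50 mm diameter, z 12 to 22. Boss: 34 mm diameter, z 22 to 48, with flats 28 mm apart facing +y and -y to grip. Same after half a turn. 0.18 to 0.29 kg.
- hub_2: coupling hub, same frame and looks as hub_1. At the start two of the four hubs (any two) stand tongue-down on the black mat, origin at z = 3 mm, at any yaw; these are to be gauged
- hub_3: coupling hub, same frame and looks as hub_1. The two hubs that start in the grey box belong to the next batch and stay there
- hub_4: coupling hub, same frame and looks as hub_1
- gauge: fixed step gauge: steel base, x -74 to 74, y -48 to 48 mm, origin at its underside, top at z = 12 mm. Fence along its length, face at y = +12 mm looking to -y; opposite it a stepped jaw from x = 0 to 56. Fence and jaw are 10 mm high: the flange passes over. Set the tongue on the free base at x below 0, its side against the fence, and slide it to +x; 5 to 10 N is plenty, over 90 N is forcing.
- gauge_go (a point): start of the go step (green mark) on the fence's face at the top of the base, gauge x = 0; from here the gap between fence and jaw is 25 mm. Jaw corners are rounded by 1.5 mm. A tongue too wide stops with its leading end here, the hub's centre 25 mm before it
- gauge_nogo (a point): start of the no-go step (red mark) on the fence's face, gauge x = 28 mm; from here the gap is 21.5 mm. A good tongue stops with its leading end here, the hub's centre 25 mm before it
- gauge_end (a point): end stop on the fence's face, gauge x = 56 mm. A tongue too narrow runs on until its leading end is here, the hub's centre 25 mm before it
- carrier: fixed aluminium carrier, 172 (its x) x 64 x 16 mm high, green end plates, origin at the underside centre, empty at the start. One groove along x at y = 0: 32 mm wide, flared to 38 at the top, 165 long, floor at z = 3 mm. With the tongue in the groove the flange rests on the sides at z = 16 mm, so the hub's origin is at z = 4 mm. Room for two hubs, e.g. at x = -40 and 40 mm
- reject_tray: fixed red tray, inside 110 (its x) x 164 mm (its y), floor at z = 3 mm, walls 45 mm high with a rim reaching 7 mm outward; origin at the underside centre. Small scraps shown on its floor have no substance. Room for two hubs, e.g. at y = -40 and 40 mm
- mat: fixed black rubber mat, 120 (x) x 200 (y) x 3 mm, origin at the underside centre; at the start two hubs stand on it about 50 mm either side of its centre along y
- next_box: fixed open grey box, 100 (x) x 180 mm (y), walls 34 mm high, floor 3 mm thick, origin at the underside centre; holds the two hubs of the next batch
- caliper: slide caliper, 230 mm long, 82 mm wide, 13 mm high, lying along y at the near edge of the bench; stays there
There are look-alikes about, which are no part of the job. Leave any orange or yellow look-alike of the hub_3 alone.

How it is judged:
By the outcome, as a careful person would: the job done as asked, in the order asked, and still so for the second after the job is handed in, with the robot touching nothing.
It also fails if it takes over 69 s, if anything falls off the work surface, if the arm or the gripper's body presses on something with over 40 N, if the wrist force passes 120 N, or if a joint passes its speed limit or range.

### The arm

A 6-joint arm with a two-finger parallel gripper is mounted at the origin on a cart in front of the work surface, level with it; the furniture and walls round the work are solid. World frame = base frame: x ahead of the robot, y to its left, z up, the work surface at z = 0. Lengths are in m, angles in degrees, forces in N, time in s.
With the tool pointing down it reaches from about 0.375 to 0.9 m from the base axis. Payload 3.1 kg.
Tool frame: the origin (TCP) lies at the very end of the fingers, on their centre line; the grasp point (between the pads) lies 19 mm behind it; z points along the fingers, y is the direction in which the jaws open and shut (so a half turn about z gives the same grasp; the last joint's range is limited). The gripper opens to 87 mm and grips with 3 to 60 N. Pads are 19 mm wide; open, the fingers measure 117 mm over their backs; the gripper's body (75 mm by 190 mm) begins 51 mm behind the grasp point.
Start: joints at [-86.259, 30.224, 82.088, -0, 67.689, -10.227], TCP at [0.151, -0.606, 0.223] pointing down, gripper open.
Joint ranges: [-176.69, 176.69], [-43.24, 126.21], [12.49, 139.97], [-82, 262], [0, 151.66], [-163.58, 163.58]. Speed limits (degrees/s): [159.86, 159.86, 180, 180, 180, 180].

### API

Orientations are given as a 3x3 rotation matrix whose columns are the frame's x, y, z axes.
In Python, from rig import read_state, capture, hand_in gives the robot as it stands. The module is installed in compiled form; this text tells all that it offers.
- The arm moves only by the tool send_rows, never from a script. Its argument "moves" is one flat list of numbers, 7 for each row, row after row: the turn, a rotation vector about the world's x, y, z in degrees, then the shift along the world's x, y, z in cm, then the gripper's target within -1 to 1 (fully open at 1, half-way at 0, shut at -1). In form: [rx, ry, rz, tx, ty, tz, hand, rx, ry, rz, tx, ty, tz, hand, ...]. A call has 1 to 20 rows; each row shifts and turns the commanded pose from where the row before left it; what a row does not reach is not made up. A row lasts 1/10 s, in which the tool goes at most 50 mm and 8.59 degrees, less where a joint would pass 70% of its speed; a pose out of reach is approached as far as the arm can. A call with a gripper value outside its range is refused whole. The fingers move at their own pace and stop on an object; the grip force is fixed at half the most. Time passes only in rows, so rows that do not move let the fingers close. It gives the time, the measured TCP pose, the force and the opening at its end, in the units of the state.
- read_state(): the state, without advancing time (a new reading comes with each control period).
- capture(name): name is "side" or "top"; returns a dict with "pixels" (480x640x3 uint8, red, green, blue), "vertical_fov" (degrees; the focal length in pixels is half the picture's height over the tangent of half this angle, whatever the lens; pixels are square), "cx", "cy" (the principal point, pixels), "rvec" (rotation vector, rad) and "tvec" (3), from world to camera coordinates, as OpenCV has them. Camera axes: x right, y down, z forward; pixel columns grow to the right and rows downward; lengths in m; the calibration is good to about 2 mm. A picture is of the moment at which its call begins. There is no depth.
- hand_in(): hands the job in, once; it reports no verdict.
The state is a dict: "time_s": time; "joint_positions": joint angles; "qvel": joint speeds; "tau": joint torques, N m; "position": TCP position; "tcp_rot": TCP orientation; "force": force on the tool from outside, world axes, zero at the start; "moment": the same for the moment, N m; "opening": opening from 0.0 (shut) to 1.0 (fully open).
Only numpy, scipy, OpenCV 4.12 (cv2) and the standard library are available. Lean on these libraries where they do the work, as an engineer would, in place of code of your own. Each camera call takes 0.05 s, during which the arm holds its last target.

## Working session

There is one attempt and no reset: what is moved stays moved. The work goes in short steps, Python scripts to look and compute and a tool call to move; the robot and the scene stay as the last step left them, time stands still between calls to the robot, and variables do not carry over. Pictures are saved under pics/ and viewed, and the job is handed in when it is done.

Besides the shell and the picture viewer there is one more tool, called after "Emit:" as name(argument=value, ...), one argument or row to a line, values as JSON. send_rows: Moves the arm, as the interface text tells. Its arguments: {"type":"object","properties":{"moves":{"type":"array","items":{"type":"number"}}},"required":["moves"]}

```bash
mkdir -p pics; cat > h.py <<'E'
import numpy as np, cv2
from rig import read_state, capture
def cam(n):
    c=capture(n); h=c['pixels'].shape[0]
    f=h/2/np.tan(np.radians(c['vertical_fov'])/2)
    c['K']=np.array([[f,0,c['cx']],[0,f,c['cy']],[0,0,1.]]); c['R']=cv2.Rodrigues(np.array(c['rvec'],float))[0]; c['t']=np.array(c['tvec'],float).reshape(3)
    return c
def ray(c,uv,z):
    d=c['R'].T@np.linalg.solve(c['K'],[uv[0],uv[1],1.]); o=-c['R'].T@c['t']
    return o+d*(z-o[2])/d[2]
def proj(c,p):
    q=c['K']@(c['R']@np.array(p,float)+c['t']); return q[:2]/q[2]
def save(c,n): cv2.imwrite('pics/'+n+'.png',c['pixels'][:,:,::-1])
E
python3 - <<'E'
from h import *
for n in('top','side'):
    c=cam(n); save(c,n+'0'); np.save(n+'0.npy',c,allow_pickle=True); print(n,c['vertical_fov'],c['cx'],c['cy'],-c['R'].T@c['t'],c['R'].tolist())
print(read_state())
E
```

```text
top 49.96476331866796 330.061211768962 245.44979943737223 [0.40508774 0.02405954 1.12596247] [[0.025667443673370927, -0.9996273947179564, -0.00928730664217231], [-0.9933146660555479, -0.024457189092970677, -0.11281764091056963], [0.11254846304694661, 0.012120958339259469, -0.9935723052876967]]
side 53.1956391280206 312.07682183534973 238.27033465883764 [0.16484959 0.87987193 0.78991112] [[-0.9281386504036633, -0.3722346252639077, 0.00017141033974973907], [-0.24044748562826268, 0.5991858149548265, -0.7636500283585185], [0.2841542754946911, -0.708814321886598, -0.6456303933416776]]
{'time_s': 0.1, 'joint_positions': array([-8.62579374e+01,  3.02721246e+01,  8.21501764e+01, -4.01273286e-04,
        6.76891847e+01, -1.02295378e+01]), 'qvel': array([ 0.03044686, -0.09607989, -0.2001461 , -0.01607022,  0.12552206,
       -0.09985587]), 'tau': array([-4.40350595e-04, -4.40984881e+01, -1.77150553e+01,  6.35050214e-02,
        5.34176943e-02, -5.20238461e-05]), 'position': array([ 0.15085922, -0.60583206,  0.22167945]), 'tcp_rot': array([[ 9.70414899e-01,  2.41443380e-01, -1.33457339e-04],
       [ 2.41443178e-01, -9.70413017e-01,  1.94122079e-03],
       [ 3.39186170e-04, -1.91601195e-03, -9.99998107e-01]]), 'force': array([ 1.36593474, -0.34819355, -0.25157496]), 'moment': array([-0.00154534, -0.02276916,  0.00712572]), 'opening': 1.0013651394557508}
```

View pics/top0.png

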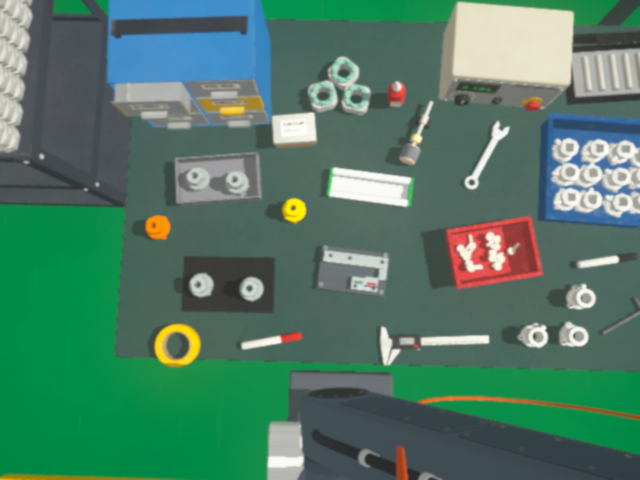

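View pics/side0.png

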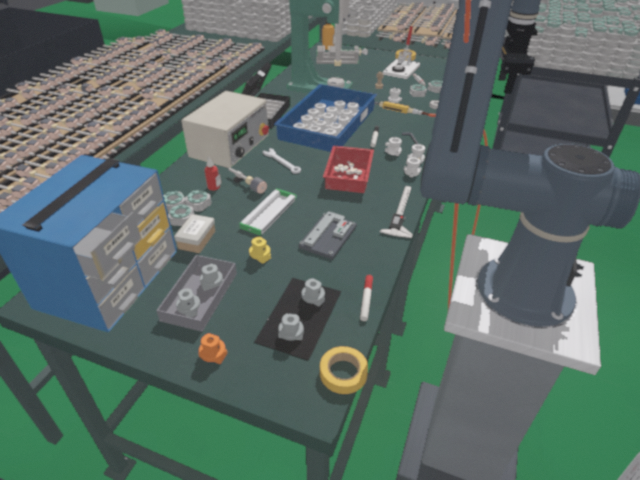

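The overview shows the mat with two hubs at top pixels (201,285) and (251,288). The gauge is at (353,270), the carrier at (370,187), the tray at (493,252) and the grey box at (217,178). Next I'll zoom in.

```bash
python3 - <<'E'
from h import *
c=np.load('top0.npy',allow_pickle=True).item(); p=c['pixels'][:,:,::-1]
def crop(x0,x1,y0,y1,s): return cv2.resize(p[y0:y1,x0:x1],None,fx=s,fy=s,interpolation=cv2.INTER_CUBIC)
cv2.imwrite('pics/z1.png',crop(310,400,235,305,8)); cv2.imwrite('pics/z2.png',crop(175,285,250,320,7)); 
c=np.load('side0.npy',allow_pickle=True).item(); p=c['pixels'][:,:,::-1]
cv2.imwrite('pics/z3.png',crop(295,360,205,260,10));cv2.imwrite('pics/z4.png',crop(250,350,270,360,6))
E
```

```text
(no output)
```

View pics/z1.png

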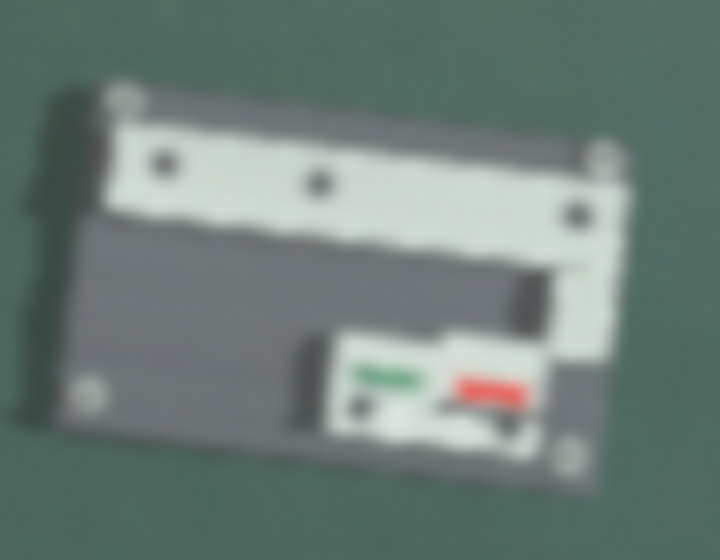

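View pics/z2.png

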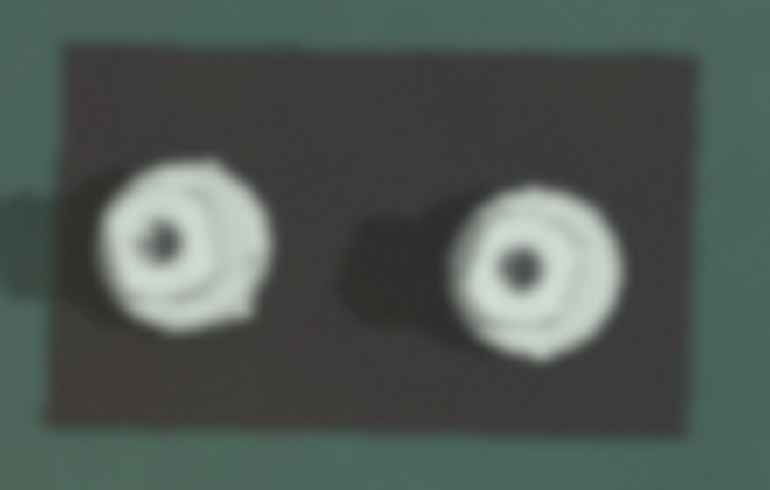

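View pics/z3.png

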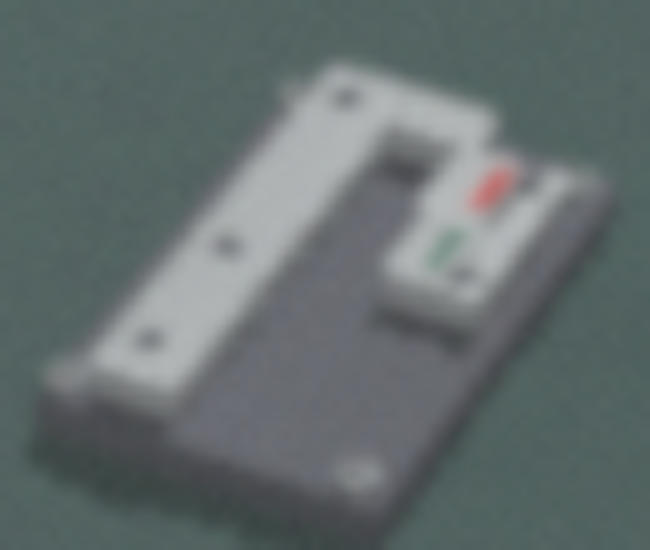

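View pics/z4.png

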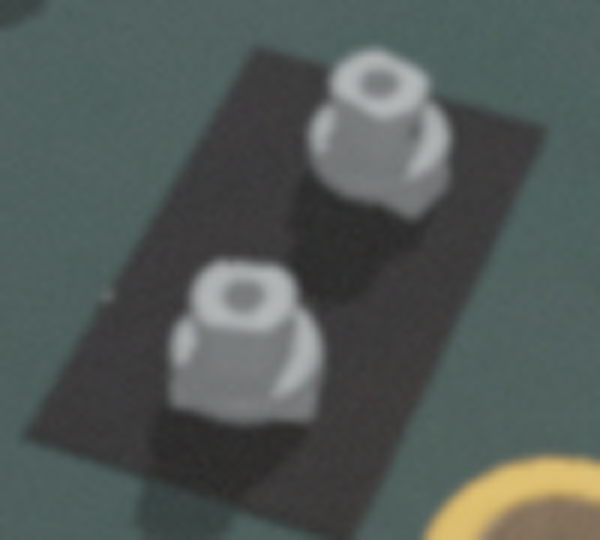

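```bash
python3 - <<'E'
from h import *
def mk(n,boxes,s,out,lo,hi):
    c=np.load(n+'0.npy',allow_pickle=True).item(); p=c['pixels'][:,:,::-1]; o=[]
    for (u,v,r) in boxes:
        q=cv2.resize(p[v-r:v+r,u-r:u+r],(400,400),interpolation=cv2.INTER_CUBIC).astype(float)
        o.append(np.clip((q-lo)*255/(hi-lo),0,255).astype(np.uint8))
    cv2.imwrite('pics/'+out+'.png',np.hstack(o))
mk('top',[(201,285,15),(251,288,15)],0,'t1',170,240)
mk('side',[(313,291,20),(291,326,20)],0,'s1',90,200)
E
```

```text
(no output)
```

View pics/t1.png

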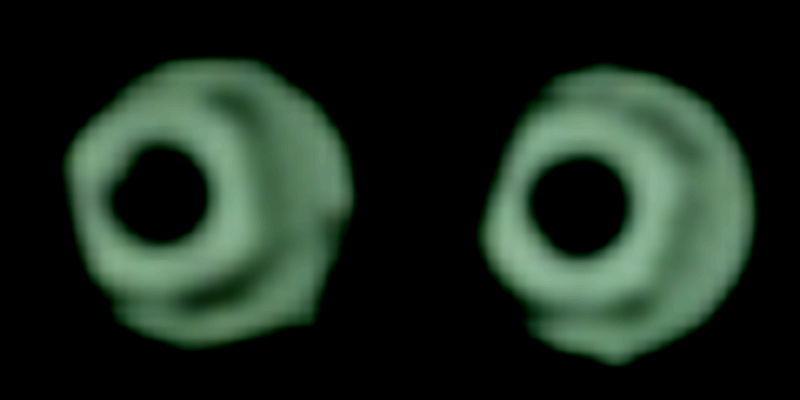

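View pics/s1.png

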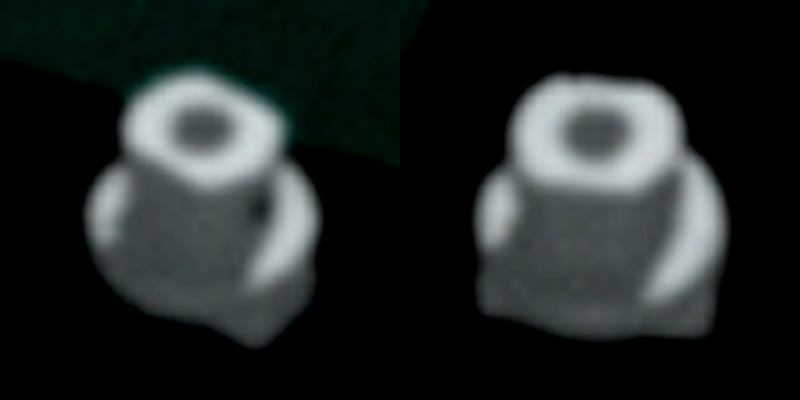

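```bash
cat >> h.py <<'E'
def hubtop(c,u,v,z,r=20,s=10,thr=None,seed=None):
    g=cv2.cvtColor(c['pixels'],cv2.COLOR_RGB2GRAY)[v-r:v+r,u-r:u+r]
    G=cv2.resize(g,None,fx=s,fy=s,interpolation=cv2.INTER_CUBIC)
    m=(G>thr).astype(np.uint8)
    m=cv2.morphologyEx(m,cv2.MORPH_OPEN,np.ones((25,25),np.uint8))
    n,l,st,ce=cv2.connectedComponentsWithStats(m)
    i=min(range(1,n),key=lambda k:np.hypot(*(ce[k]-np.array(seed)))) 
    cn=max(cv2.findContours((l==i).astype(np.uint8),cv2.RETR_EXTERNAL,cv2.CHAIN_APPROX_NONE)[0],key=len)[:,0,:]
    P=np.array([ray(c,((a+.5)/s-.5+u-r,(b+.5)/s-.5+v-r),z)[:2] for a,b in cn])
    best=[]
    for a in range(0,180):
        d=np.array([np.cos(np.radians(a)),np.sin(np.radians(a))]); q=P@d; best.append(q.max()-q.min())
    best=np.array(best); k=int(best.argmin())
    d=lambda a:np.array([np.cos(np.radians(a)),np.sin(np.radians(a))])
    mid=lambda a:((P@d(a)).max()+(P@d(a)).min())/2
    ctr=mid(k)*d(k)+mid(k+90)*d(k+90)
    return dict(width=best.min(),maxw=best.max(),flat_normal_deg=k,ctr=ctr,n=n,curve=best[::10].round(4))
E
python3 - <<'E'
from h import *
c=np.load('side0.npy',allow_pickle=True).item(); t=np.load('top0.npy',allow_pickle=True).item()
for thr in(140,150,160):
  for u,v,sd in((313,291,(200,130)),(291,326,(195,132))):
    print(thr,hubtop(c,u,v,.051,20,10,thr,sd))
# bores: dark blob
def tri(a,b):
    A=np.vstack([x['K']@np.c_[x['R'],x['t']] for x in(t,)])
    X=cv2.triangulatePoints(t['K']@np.c_[t['R'],t['t']],c['K']@np.c_[c['R'],c['t']],np.array(a,float),np.array(b,float)); return (X[:3]/X[3]).ravel()
s=30/400; S=.1
A=(201-15+160*s-.5,285-15+193*s-.5); B=(251-15+180*s-.5,288-15+207*s-.5)
sA=(291-20+197*S-.5,326-20+132*S-.5); sB=(313-20+202*S-.5,291-20+130*S-.5)
print('A',tri(A,sA),ray(t,A,.051),ray(c,sA,.051)); print('B',tri(B,sB),ray(t,B,.051),ray(c,sB,.051))
# gauge corners from top z1 crop (8x, origin 310,235)
f=lambda x,y:(310+(x+.5)/8-.5,235+(y+.5)/8-.5)
for n,x,y,z in(('fenceface L',105,212,.022),('fenceface R',550,265,.022),('fence back L',118,122,.022),('fence back R',630,182,.022),('base fl',88,85,.012),('base fr',628,145,.012),('base nl',62,425,.012),('base nr',596,490,.012),('jaw go corner',335,332,.022),('jaw end',545,340,.022),('end stop',556,300,.022)):
    print(n,ray(t,f(x,y),z).round(4))
g=lambda x,y:(295+(x+.5)/10-.5,205+(y+.5)/10-.5)
for n,x,y,z in(('fenceface L',172,405,.022),('fenceface R',385,128,.022),('base nearL',375,540,.012),('base fl',45,390,.012),('base nr',612,190,.012),('jaw go',388,272,.022)):
    print('S',n,ray(c,g(x,y),z).round(4))
E
```

```text
140 {'width': np.float64(0.02886098975183149), 'maxw': np.float64(0.036058753232206475), 'flat_normal_deg': 74, 'ctr': array([0.43140441, 0.20844778]), 'n': 3, 'curve': array([0.0352, 0.034 , 0.0327, 0.0331, 0.033 , 0.032 , 0.0308, 0.0293,
       0.0297, 0.0318, 0.0332, 0.0335, 0.0345, 0.0349, 0.0345, 0.0355,
       0.0359, 0.036 ])}
140 {'width': np.float64(0.02828988006144245), 'maxw': np.float64(0.03590307601272691), 'flat_normal_deg': 106, 'ctr': array([0.4370744 , 0.31642608]), 'n': 4, 'curve': array([0.0356, 0.035 , 0.0335, 0.033 , 0.0339, 0.0344, 0.0339, 0.0333,
       0.0325, 0.031 , 0.0291, 0.0286, 0.0309, 0.0327, 0.0337, 0.0342,
       0.0354, 0.0359])}
150 {'width': np.float64(0.014605858232228097), 'maxw': np.float64(0.02651205725724748), 'flat_normal_deg': 172, 'ctr': array([0.44131718, 0.20615056]), 'n': 4, 'curve': array([0.0156, 0.0167, 0.0176, 0.02  , 0.0225, 0.0242, 0.0255, 0.0263,
       0.0265, 0.0263, 0.0255, 0.0239, 0.023 , 0.0217, 0.02  , 0.018 ,
       0.0165, 0.0149])}
150 {'width': np.float64(0.026581025167896177), 'maxw': np.float64(0.03388992346456776), 'f
[... 1036 characters left out ...]
528 0.20445546 0.04738929] [0.43343325 0.20376333 0.051     ] [0.43280298 0.20781423 0.051     ]
fenceface L [0.496  0.0525 0.022 ]
fenceface R [ 0.4847 -0.0672  0.022 ]
fence back L [0.5204 0.0497 0.022 ]
fence back R [ 0.5076 -0.0883  0.022 ]
base fl [0.5313 0.0583 0.012 ]
base fr [ 0.5186 -0.0886  0.012 ]
base nl [0.4389 0.0628 0.012 ]
base nr [ 0.4252 -0.0813  0.012 ]
jaw go corner [ 0.4653 -0.0099  0.022 ]
jaw end [ 0.4646 -0.0661  0.022 ]
end stop [ 0.4754 -0.0689  0.022 ]
S fenceface L [0.494  0.0609 0.022 ]
S fenceface R [ 0.4835 -0.0623  0.022 ]
S base nearL [0.4349 0.0778 0.012 ]
S base fl [0.5297 0.0567 0.012 ]
S base nr [ 0.4236 -0.0718  0.012 ]
S jaw go [ 0.4625 -0.0068  0.022 ]
```

Emit:
send_rows(
  moves=[0, 0, 0, 2.75, 3.4, 0, 1, 0, 0, 0, 2.75, 3.4, 0, 1, 0, 0, 0, 2.75, 3.4, 0, 1, 0, 0, 0, 2.75, 3.4, 0, 1, 0, 0, 0, 2.75, 3.4, 0, 1, 0, 0, 0, 2.75, 3.4, 0, 1, 0, 0, 0, 2.75, 3.4, 0, 1, 0, 0, 0, 2.75, 3.4, 0, 1, 0, 0, 0, 2.75, 3.4, 0, 1, 0, 0, 0, 2.75, 3.4, 0, 1, 0, 0, 0, 2.75, 3.4, 0, 1, 0, 0, 0, 2.75, 3.4, 0, 1],
)

```text
time_s: 1.3
position: [0.4816, -0.1968, 0.2223]
tcp_rot: [[0.97, 0.241, -0.001], [0.241, -0.97, 0.0], [-0.0, -0.0, -1.0]]
force: [0.3, -1.1, 1.3]
opening: 1.001
```

Emit:
send_rows(
  moves=[0, 0, 0.2, -0.3, 3.65, -0.65, 1, 0, 0, 0.2, -0.3, 3.65, -0.65, 1, 0, 0, 0.2, -0.3, 3.65, -0.65, 1, 0, 0, 0.2, -0.3, 3.65, -0.65, 1, 0, 0, 0.2, -0.3, 3.65, -0.65, 1, 0, 0, 0.2, -0.3, 3.65, -0.65, 1, 0, 0, 0.2, -0.3, 3.65, -0.65, 1, 0, 0, 0.2, -0.3, 3.65, -0.65, 1, 0, 0, 0.2, -0.3, 3.65, -0.65, 1, 0, 0, 0.2, -0.3, 3.65, -0.65, 1, 0, 0, 0.2, -0.3, 3.65, -0.65, 1, 0, 0, 0.2, -0.3, 3.65, -0.65, 1, 0, 0, 0.2, -0.3, 3.65, -0.65, 1, 0, 0, 0.2, -0.3, 3.65, -0.65, 1, 0, 0, 0, 0, 0, 0, 1, 0, 0, 0, 0, 0, 0, 1],
)

```text
time_s: 2.9
position: [0.4382, 0.3129, 0.131]
tcp_rot: [[0.957, 0.291, -0.001], [0.291, -0.957, -0.001], [-0.001, 0.001, -1.0]]
force: [-0.8, -0.7, 0.3]
opening: 1.001
```

```bash
python3 - <<'E'
from h import *
s=read_state(); print(s['time_s'],s['position'],s['joint_positions'],s['tcp_rot'][:,1],s['force'])
c=cam('side'); 
u,v=map(int,proj(c,s['position'])); print(u,v)
p=c['pixels'][:,:,::-1]; cv2.imwrite('pics/a1.png',cv2.resize(p[230:380,200:400],None,fx=4,fy=4,interpolation=cv2.INTER_CUBIC))
t=cam('top'); save(t,'a1t'); print(proj(t,s['position']))
E
```

```text
2.9 [0.43815785 0.31290178 0.13099362] [ 2.36456684e+01  3.10963560e+01  9.94287295e+01 -2.57472274e-02
  4.95535424e+01  9.67664652e+01] [ 2.90634337e-01 -9.56834067e-01  5.00895323e-04] [-0.8195535  -0.67589743  0.28627287]
289 290
[185.92656094 282.86738436]
```

View pics/a1.png

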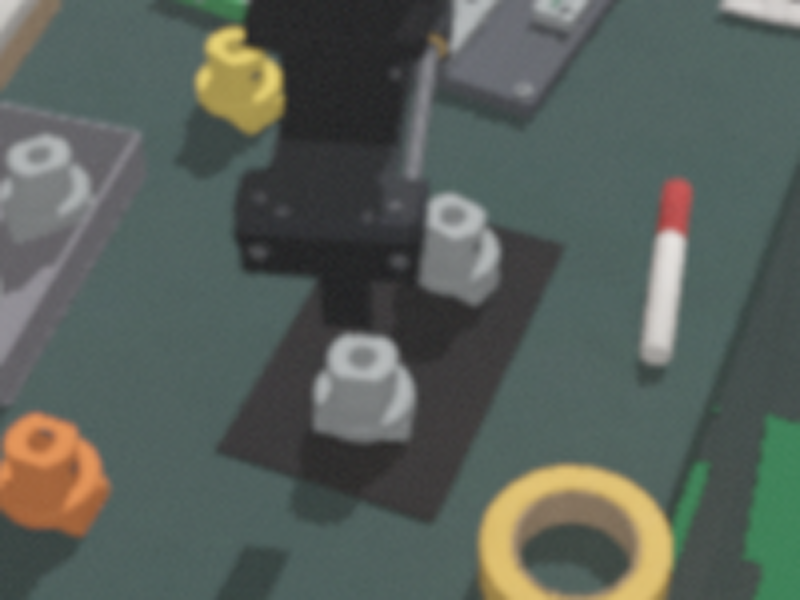

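The side view shows the open gripper about 8 cm above hub A (boss at crop (360,355)), with the near finger's tip at crop (345,322). I'll compare that tip with its projection.

```bash
python3 - <<'E'
from h import *
s=read_state();c=cam('side')
R=s['tcp_rot'];p=s['position']
for a in(.0435,.0585):
  for b in (-.0095,.0095):
    q=proj(c,p-R[:,1]*a+R[:,0]*b); print(a,b,(q-[200,230])*4+2)
E
```

```text
0.0435 -0.0095 [368.66862222 310.17504947]
0.0435 0.0095 [327.24196308 307.39369418]
0.0585 -0.0095 [364.61239858 335.32241256]
0.0585 0.0095 [322.64367599 332.46628677]
```

```bash
python3 - <<'E'
from h import *
c=cam('side');p=c['pixels'][:,:,::-1].astype(float)
q=cv2.resize(p[290:320,270:310],None,fx=15,fy=15,interpolation=cv2.INTER_CUBIC);cv2.imwrite('pics/a2.png',np.clip(q*3,0,255))
t=cam('top');p=t['pixels'][:,:,::-1].astype(float)
q=cv2.resize(p[260:310,160:240],None,fx=10,fy=10,interpolation=cv2.INTER_CUBIC);cv2.imwrite('pics/a3.png',np.clip(q*2,0,255))
E
```

```text
[ WARN:0@2.601] global loadsave.cpp:1063 imwrite_ Unsupported depth image for selected encoder is fallbacked to CV_8U.
```

View pics/a2.png

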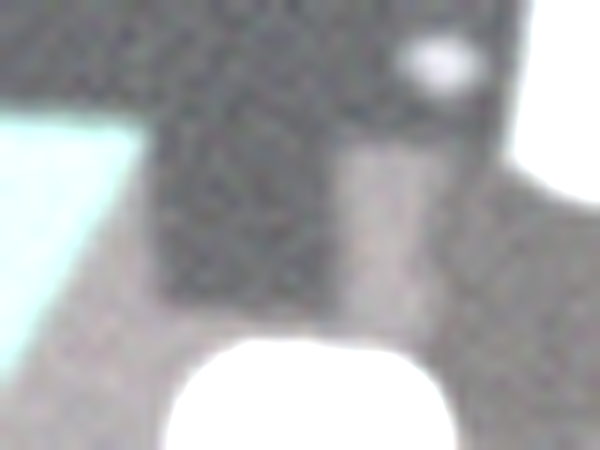

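View pics/a3.png

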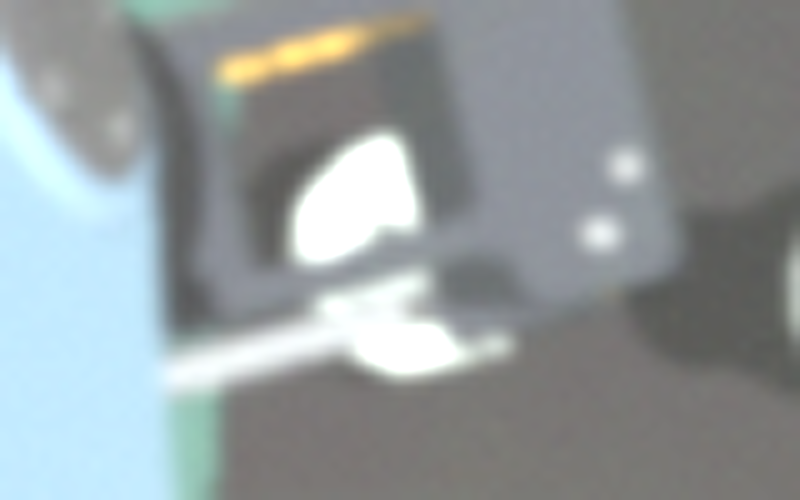

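Emit:
send_rows(
  moves=[0, 0, 0, 0, 0.1, -2.6, 1, 0, 0, 0, 0, 0, -2.6, 1, 0, 0, 0, 0, 0, -2.4, 1, 0, 0, 0, 0, 0, -1.6, 1, 0, 0, 0, 0, 0, -1.2, 1, 0, 0, 0, 0, 0, 0, 1, 0, 0, 0, 0, 0, 0, -1, 0, 0, 0, 0, 0, 0, -1, 0, 0, 0, 0, 0, 0, -1, 0, 0, 0, 0, 0, 0, -1, 0, 0, 0, 0, 0, 0, -1, 0, 0, 0, 0, 0, 0, -1, 0, 0, 0, 0, 0, 0, -1, 0, 0, 0, 0, 0, 0, -1],
)

```text
time_s: 4.55
position: [0.4389, 0.3135, 0.0275]
tcp_rot: [[0.957, 0.289, -0.0], [0.289, -0.957, -0.0], [-0.0, -0.0, -1.0]]
force: [-0.3, -0.2, 0.2]
opening: 0.363
```

```bash
python3 - <<'E'
from h import *
s=read_state(); print(s['time_s'],s['position'],s['opening'],s['force'],s['moment'])
c=cam('side');p=c['pixels'][:,:,::-1]
q=cv2.resize(p[290:350,260:330],None,fx=9,fy=9,interpolation=cv2.INTER_CUBIC);cv2.imwrite('pics/a4.png',q)
E
```

```text
4.55 [0.43887729 0.3135183  0.02753849] 0.3630566067116366 [-0.28657517 -0.16400644  0.15798123] [ 0.0155762  -0.02445559  0.00604565]
```

View pics/a4.png

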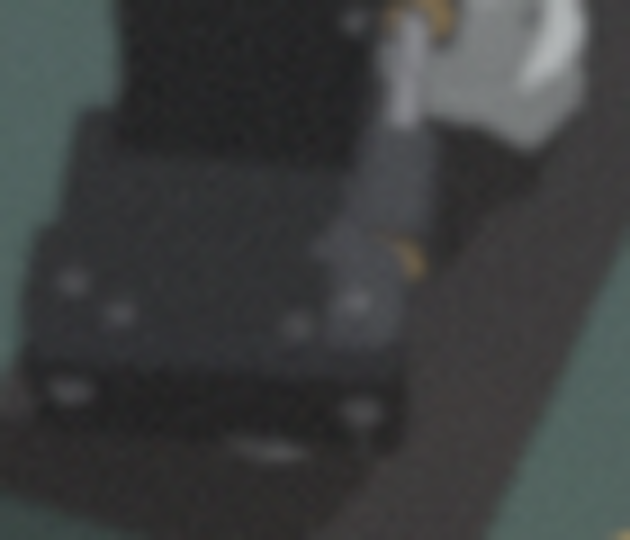

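The body hides the hub, as expected. The opening reads 0.36 and may still be closing, so I'll hold and then lift.

Emit:
send_rows(
  moves=[0, 0, 0, 0, 0, 0, -1, 0, 0, 0, 0, 0, 0, -1, 0, 0, 0, 0, 0, 0, -1, 0, 0, 0, 0, 0, 0, -1],
)

```text
time_s: 5.0
position: [0.4388, 0.3136, 0.0275]
tcp_rot: [[0.957, 0.289, -0.0], [0.289, -0.957, 0.0], [-0.0, -0.0, -1.0]]
force: [0.4, 0.2, 0.1]
opening: 0.323
```

Emit:
send_rows(
  moves=[0, 0, 0, 0, 0, 2, -1, 0, 0, 0, 0, 0, 3, -1, 0, 0, 0, 0, 0, 3, -1, 0, 0, 7.55, 0.4, -3.15, 0, -1, 0, 0, 7.55, 0.4, -3.15, 0, -1, 0, 0, 7.55, 0.4, -3.15, 0, -1, 0, 0, 7.55, 0.4, -3.15, 0, -1, 0, 0, 7.55, 0.4, -3.15, 0, -1, 0, 0, 7.55, 0.4, -3.15, 0, -1, 0, 0, 7.55, 0.4, -3.15, 0, -1, 0, 0, 7.55, 0.4, -3.15, 0, -1, 0, 0, 7.55, 0.4, -3.15, 0, -1, 0, 0, 0, 0, 0, -2, -1, 0, 0, 0, 0, 0, -2, -1, 0, 0, 0, 0, 0, -1, -1, 0, 0, 0, 0, 0, -1, -1, 0, 0, 0, 0, 0, 0, -1, 0, 0, 0, 0, 0, 0, -1],
)

```text
time_s: 6.8
position: [0.475, 0.0303, 0.0476]
tcp_rot: [[0.091, 0.996, 0.0], [0.996, -0.091, -0.0], [-0.0, 0.0, -1.0]]
force: [-1.0, -0.4, -0.7]
opening: 0.325
```

```bash
python3 - <<'E'
from h import *
s=read_state(); print(s['time_s'],s['position'],s['opening'],s['force'],s['moment'],s['tcp_rot'])
c=cam('side');p=c['pixels'][:,:,::-1]
q=cv2.resize(p[190:270,280:380],None,fx=8,fy=7,interpolation=cv2.INTER_CUBIC);cv2.imwrite('pics/b1.png',q)
c=cam('top');save(c,'b1t')
E
```

```text
6.8 [0.47500721 0.0302692  0.04760588] 0.3246411569210176 [-0.99506406 -0.36861995 -0.74868439] [-0.01791561 -0.10618001 -0.00134821] [[ 9.14333961e-02  9.95811194e-01  1.32256539e-05]
 [ 9.95811194e-01 -9.14333959e-02 -1.66063010e-05]
 [-1.53274739e-05  1.46886247e-05 -1.00000000e+00]]
```

View pics/b1.png

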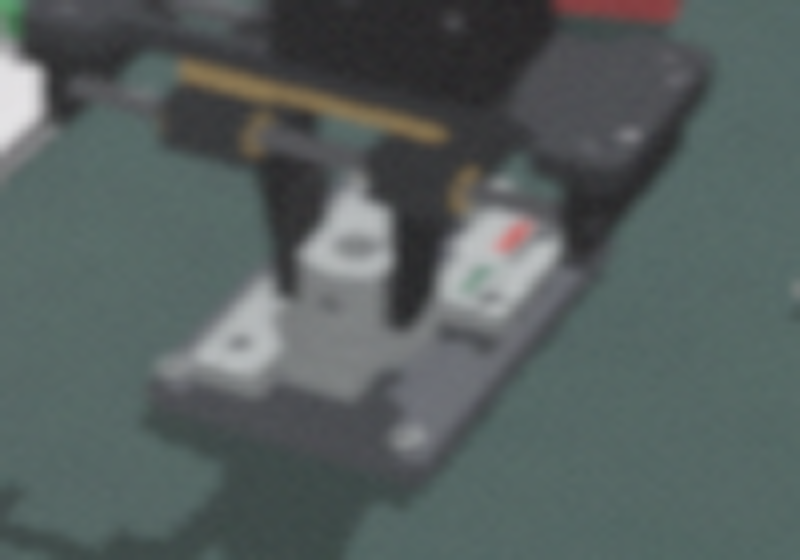

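View pics/b1t.png

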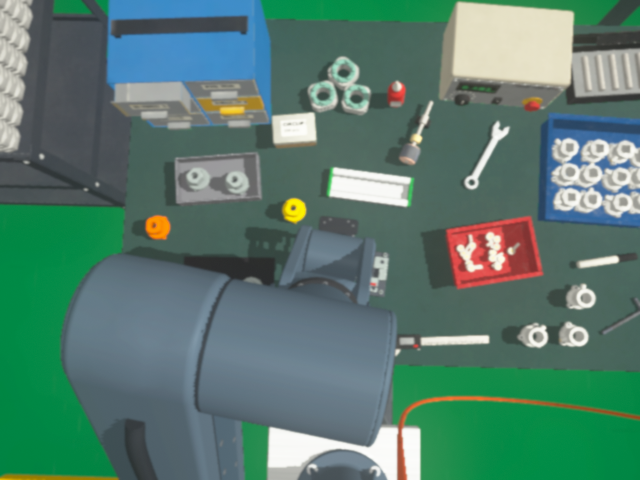

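Side view: the hub is held upright over the free base, before the jaw, with the green mark at crop (480,280). I'll lower it slightly farther from the fence.

Emit:
send_rows(
  moves=[0, 0, 0, -0.3, 0, 0, -1, 0, 0, 0, 0, 0, -0.5, -1, 0, 0, 0, 0, 0, -0.4, -1, 0, 0, 0, 0, 0, -0.2, -1, 0, 0, 0, 0, 0, 0, -1, 0, 0, 0, 0, 0, 0, -1],
)

```text
time_s: 7.5
position: [0.4718, 0.03, 0.0365]
tcp_rot: [[0.092, 0.996, -0.0], [0.996, -0.092, 0.0], [0.0, -0.0, -1.0]]
force: [-1.0, 0.8, -1.3]
opening: 0.322
```

Emit:
send_rows(
  moves=[0, 0, 0, 0, 0, -0.05, -1, 0, 0, 0, 0, 0, 0, -1, 0, 0, 0, 0, 0, 0, -1],
)

```text
time_s: 7.8
position: [0.4718, 0.03, 0.0364]
tcp_rot: [[0.092, 0.996, -0.0], [0.996, -0.092, -0.0], [-0.0, -0.0, -1.0]]
force: [-1.2, -0.1, 5.9]
opening: 0.313
```

Emit:
send_rows(
  moves=[0, 0, 0, 0.2, -0.02, 0, -1, 0, 0, 0, 0.2, -0.02, 0, -1, 0, 0, 0, 0.1, -0.01, 0, -1, 0, 0, 0, 0, 0, 0, -1],
)

```text
time_s: 8.2
position: [0.4721, 0.03, 0.0365]
tcp_rot: [[0.091, 0.996, -0.01], [0.996, -0.091, 0.001], [0.0, -0.01, -1.0]]
force: [-7.4, -1.7, 12.7]
opening: 0.318
```

Emit:
send_rows(
  moves=[0, 0, 0, 0.1, -0.01, 0, -1, 0, 0, 0, 0, 0, 0, -1],
)

```text
time_s: 8.4
position: [0.4721, 0.03, 0.0365]
tcp_rot: [[0.091, 0.996, -0.012], [0.996, -0.091, 0.001], [0.0, -0.012, -1.0]]
force: [-9.3, -1.7, 14.2]
opening: 0.322
```

Emit:
send_rows(
  moves=[0, 0, 0, 0, 0, 0.1, -1, 0, 0, 0, 0, 0, 0, -1, 0, 0, 0, 0, 0, 0, -1],
)

```text
time_s: 8.7
position: [0.4788, 0.0293, 0.0369]
tcp_rot: [[0.092, 0.996, 0.001], [0.996, -0.092, -0.0], [-0.0, 0.001, -1.0]]
force: [-0.5, 0.3, -2.7]
opening: 0.321
```

```bash
python3 - <<'E'
from h import *
s=read_state(); print(s['time_s'],s['position'],s['opening'],s['force'],s['moment'],s['tcp_rot'])
c=cam('side');p=c['pixels'][:,:,::-1]
q=cv2.resize(p[190:270,280:380],None,fx=8,fy=7,interpolation=cv2.INTER_CUBIC);cv2.imwrite('pics/b2.png',q)
E
```

```text
8.7 [0.47880381 0.02928343 0.03687185] 0.32062105205667574 [-0.48228287  0.34387438 -2.68831661] [-0.04754667 -0.16199495  0.03494395] [[ 9.21443686e-02  9.95744621e-01  1.43687788e-03]
 [ 9.95745657e-01 -9.21442216e-02 -1.68266148e-04]
 [-3.51501181e-05  1.44626969e-03 -9.99998954e-01]]
```

View pics/b2.png

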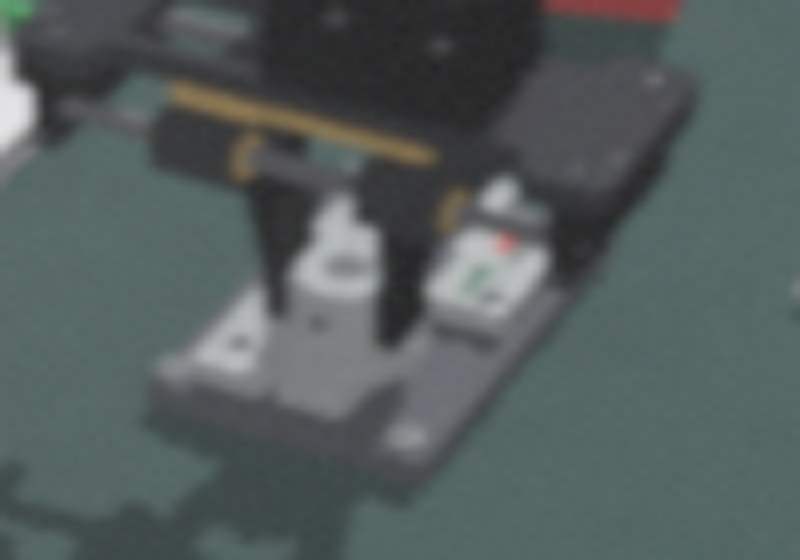

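Emit:
send_rows(
  moves=[0, 0, 0, 0.1, -0.01, 0, -1, 0, 0, 0, 0.1, -0.01, 0, -1, 0, 0, 0, 0, 0, 0, -1],
)

```text
time_s: 9.05
position: [0.4803, 0.0291, 0.0369]
tcp_rot: [[0.092, 0.996, 0.0], [0.996, -0.092, -0.0], [-0.0, 0.0, -1.0]]
force: [-1.0, 0.5, -2.0]
opening: 0.32
```

Emit:
send_rows(
  moves=[0, 0, 0, 0.1, -0.01, 0, -1, 0, 0, 0, 0.1, -0.01, 0, -1, 0, 0, 0, 0, 0, 0, -1],
)

```text
time_s: 9.35
position: [0.4822, 0.0289, 0.0371]
tcp_rot: [[0.092, 0.996, 0.0], [0.996, -0.092, -0.0], [-0.0, 0.0, -1.0]]
force: [0.6, 0.2, -1.0]
opening: 0.319
```

Emit:
send_rows(
  moves=[0, 0, 0, 0.1, -0.01, 0, -1, 0, 0, 0, 0, 0, 0, -1, 0, 0, 0, 0, 0, 0, -1],
)

```text
time_s: 9.65
position: [0.4829, 0.0289, 0.0371]
tcp_rot: [[0.092, 0.996, -0.0], [0.996, -0.092, 0.0], [0.0, -0.0, -1.0]]
force: [0.5, 0.3, -2.6]
opening: 0.322
```

Emit:
send_rows(
  moves=[0, 0, 0, 0.1, -0.01, 0, -1, 0, 0, 0, 0, 0, 0, -1, 0, 0, 0, 0, 0, 0, -1],
)

```text
time_s: 9.95
position: [0.4834, 0.0289, 0.037]
tcp_rot: [[0.092, 0.996, -0.001], [0.996, -0.092, 0.0], [0.0, -0.001, -1.0]]
force: [-0.8, -0.2, -0.8]
opening: 0.323
```

Emit:
send_rows(
  moves=[0, 0, 0, 0.1, -0.01, 0, -1, 0, 0, 0, 0, 0, 0, -1, 0, 0, 0, 0, 0, 0, -1],
)

```text
time_s: 10.25
position: [0.4835, 0.0289, 0.0369]
tcp_rot: [[0.092, 0.996, -0.003], [0.996, -0.092, 0.0], [0.0, -0.003, -1.0]]
force: [-3.5, -1.5, -0.1]
opening: 0.319
```

Emit:
send_rows(
  moves=[0, 0, 0, -0.02, -0.2, -0.02, -1, 0, 0, 0, -0.02, -0.2, 0, -1, 0, 0, 0, -0.02, -0.2, 0, -1, 0, 0, 0, -0.02, -0.2, 0, -1, 0, 0, 0, -0.02, -0.2, 0, -1, 0, 0, 0, -0.02, -0.2, 0, -1, 0, 0, 0, 0, 0, 0, -1],
)

```text
time_s: 10.95
position: [0.4823, 0.0173, 0.0366]
tcp_rot: [[0.092, 0.996, -0.003], [0.996, -0.092, 0.001], [0.001, -0.003, -1.0]]
force: [-4.8, 2.7, -0.6]
opening: 0.319
```

Emit:
send_rows(
  moves=[0, 0, 0, -0.02, -0.2, 0, -1, 0, 0, 0, -0.02, -0.2, 0, -1, 0, 0, 0, -0.02, -0.2, 0, -1, 0, 0, 0, 0, 0, 0, -1],
)

```text
time_s: 11.35
position: [0.4817, 0.0112, 0.0366]
tcp_rot: [[0.092, 0.996, -0.003], [0.996, -0.092, 0.001], [0.001, -0.003, -1.0]]
force: [-4.1, 2.9, 0.2]
opening: 0.315
```

Emit:
send_rows(
  moves=[0, 0, 0, -0.02, -0.2, 0, -1, 0, 0, 0, -0.02, -0.2, 0, -1, 0, 0, 0, -0.02, -0.2, 0, -1, 0, 0, 0, -0.02, -0.2, 0, -1, 0, 0, 0, 0, 0, 0, -1],
)

```text
time_s: 11.85
position: [0.481, 0.0032, 0.0366]
tcp_rot: [[0.092, 0.996, -0.003], [0.996, -0.092, 0.001], [0.001, -0.003, -1.0]]
force: [-4.4, 3.1, -0.5]
opening: 0.322
```

Emit:
send_rows(
  moves=[0, 0, 0, -0.02, -0.2, 0, -1, 0, 0, 0, -0.02, -0.2, 0, -1, 0, 0, 0, -0.02, -0.2, 0, -1, 0, 0, 0, -0.02, -0.2, 0, -1, 0, 0, 0, -0.02, -0.2, 0, -1, 0, 0, 0, 0, 0, 0, -1],
)

```text
time_s: 12.45
position: [0.4799, -0.0068, 0.0366]
tcp_rot: [[0.092, 0.996, -0.003], [0.996, -0.092, 0.001], [0.001, -0.003, -1.0]]
force: [-4.3, 2.5, -1.2]
opening: 0.318
```

Emit:
send_rows(
  moves=[0, 0, 0, -0.02, -0.2, 0, -1, 0, 0, 0, -0.02, -0.2, 0, -1, 0, 0, 0, -0.02, -0.2, 0, -1, 0, 0, 0, 0, 0, 0, -1],
)

```text
time_s: 12.85
position: [0.4793, -0.0127, 0.0366]
tcp_rot: [[0.092, 0.996, -0.003], [0.996, -0.092, 0.001], [0.001, -0.003, -1.0]]
force: [-4.1, 2.2, -0.4]
opening: 0.319
```

Emit:
send_rows(
  moves=[0, 0, 0, -0.02, -0.2, 0, -1, 0, 0, 0, -0.02, -0.2, 0, -1, 0, 0, 0, -0.02, -0.2, 0, -1, 0, 0, 0, 0, 0, 0, -1],
)

```text
time_s: 13.25
position: [0.4789, -0.0165, 0.0371]
tcp_rot: [[0.097, 0.995, -0.002], [0.995, -0.097, 0.005], [0.004, -0.003, -1.0]]
force: [-1.5, 12.9, 3.5]
opening: 0.32
```

Emit:
send_rows(
  moves=[0, 0, 0, 0, 0, 0, -1, 0, 0, 0, 0, 0, 0, -1, 0, 0, 0, 0, 0, 0, -1],
)

```text
time_s: 13.55
position: [0.4789, -0.0165, 0.0371]
tcp_rot: [[0.096, 0.995, -0.002], [0.995, -0.096, 0.004], [0.004, -0.002, -1.0]]
force: [-1.5, 13.3, 4.1]
opening: 0.319
```

```bash
python3 - <<'E'
from h import *
s=read_state(); print(s['time_s'],s['position'],s['opening'],s['force'],s['moment'])
c=cam('side');p=c['pixels'][:,:,::-1]
q=cv2.resize(p[190:270,280:380],None,fx=8,fy=7,interpolation=cv2.INTER_CUBIC);cv2.imwrite('pics/b3.png',q)
E
```

```text
13.55 [ 0.47891457 -0.01647959  0.03705348] 0.31911309737738947 [-1.53064759 13.2994715   4.13386499] [ 2.4887276   0.25837858 -0.25331223]
```

View pics/b3.png

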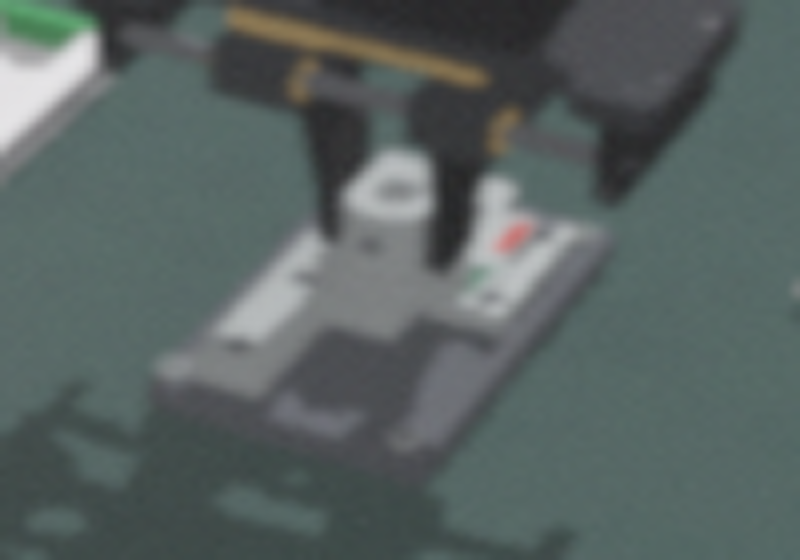

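The hub went about 28 mm past the green stop and holds at the red step at 13 N, so hub A is good. Next I'll measure the carrier and tray from the initial pictures.

```bash
python3 - <<'E'
from h import *
t=np.load('top0.npy',allow_pickle=True).item(); p=t['pixels'][:,:,::-1]
cv2.imwrite('pics/c1.png',cv2.resize(p[160:215,320:420],None,fx=8,fy=8,interpolation=cv2.INTER_CUBIC))
cv2.imwrite('pics/c2.png',cv2.resize(p[210:295,440:550],None,fx=7,fy=7,interpolation=cv2.INTER_CUBIC))
s=np.load('side0.npy',allow_pickle=True).item(); p=s['pixels'][:,:,::-1]
cv2.imwrite('pics/c3.png',cv2.resize(p[180:240,230:305],None,fx=10,fy=10,interpolation=cv2.INTER_CUBIC))
E
```

```text
(no output)
```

View pics/c1.png

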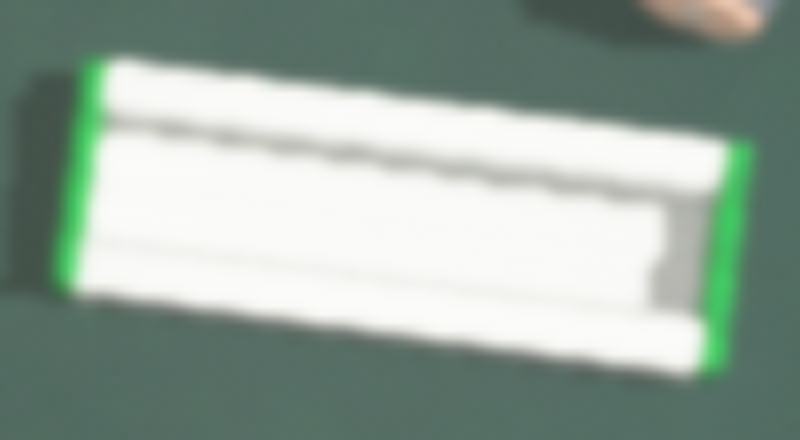

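View pics/c2.png

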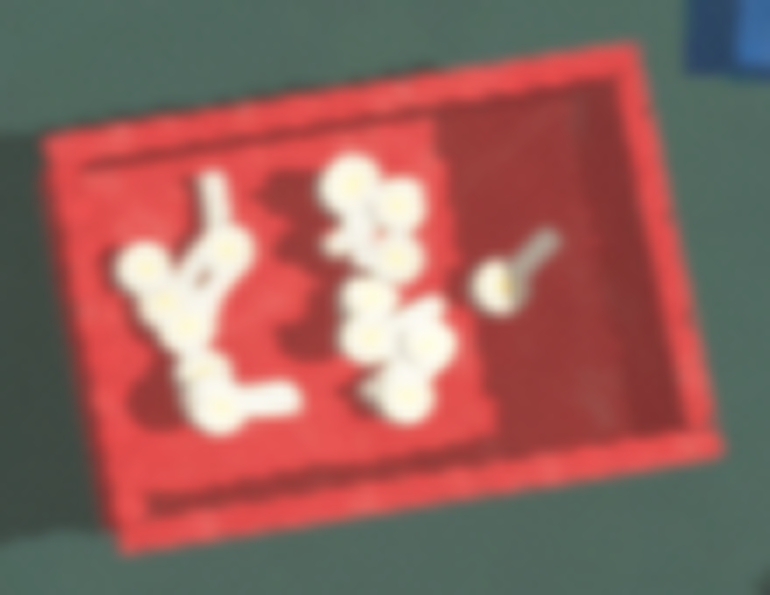

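View pics/c3.png

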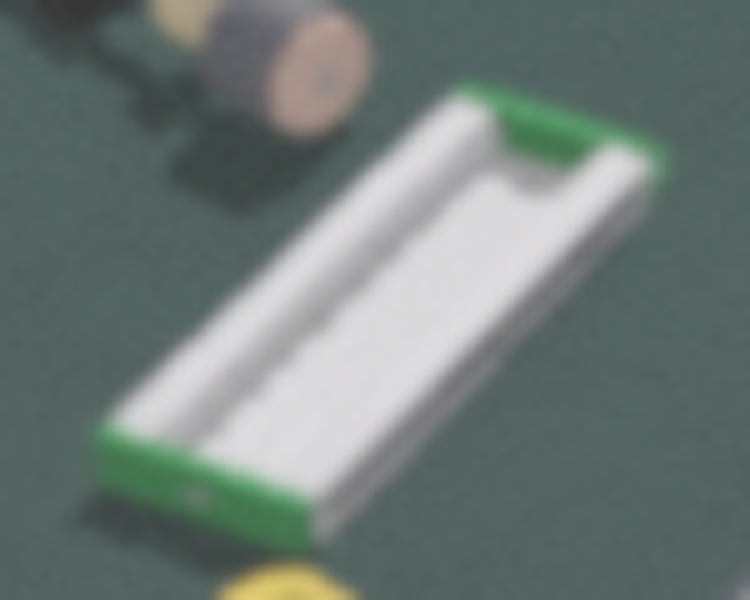

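```bash
python3 - <<'E'
from h import *
t=np.load('top0.npy',allow_pickle=True).item();s=np.load('side0.npy',allow_pickle=True).item()
def pts(c,L,u0,v0,k,z): return np.array([ray(c,(u0+(x+.5)/k-.5,v0+(y+.5)/k-.5),z)[:2] for x,y in L])
def rep(n,P):
    r=cv2.minAreaRect((P*1000).astype(np.float32)); print(n,P.round(4).tolist(),P.mean(0).round(4),r)
rep('carT',pts(t,[(85,60),(752,143),(725,375),(58,292)],320,160,8,.016))
rep('carS',pts(s,[(102,430),(460,85),(662,155),(312,500)],230,180,10,.016))
rep('tray',pts(t,[(45,135),(635,42),(722,455),(122,552)],440,210,7,.045))
E
```

```text
carT [[0.7049, 0.0418], [0.6858, -0.1421], [0.6209, -0.1352], [0.6396, 0.0475]] [ 0.6628 -0.047 ] ((662.7409057617188, -46.74932861328125), (184.84278869628906, 65.51800537109375), 84.0669937133789)
carS [[0.7037, 0.0415], [0.6849, -0.137], [0.6176, -0.1267], [0.6401, 0.047]] [ 0.6616 -0.0438] ((660.4865112304688, -44.2042236328125), (179.52320861816406, 67.95771026611328), 83.9901351928711)
tray [[0.5689, -0.207], [0.6017, -0.3852], [0.4772, -0.4088], [0.4438, -0.23]] [ 0.5229 -0.3077] ((523.01611328125, -307.70648193359375), (127.18351745605469, 181.8998260498047), 10.591386795043945)
```

Emit:
send_rows(
  moves=[0, 0, 0, 0, 0.6, 0, -1, 0, 0, 0, -0.2, 0, 0.5, -1, 0, 0, 0, 0, 0, 2, -1, 0, 0, 0, 0, 0, 2.5, -1, 0, 0, -0.14, 3.62, -1.53, 0, -1, 0, 0, -0.14, 3.62, -1.53, 0, -1, 0, 0, -0.14, 3.62, -1.53, 0, -1, 0, 0, -0.14, 3.62, -1.53, 0, -1, 0, 0, -0.14, 3.62, -1.53, 0, -1, 0, 0, 0, 0, 0, -2, -1, 0, 0, 0, 0, 0, -1.7, -1, 0, 0, 0, 0, 0, 0, -1, 0, 0, 0, 0, 0, 0, -1],
)

```text
time_s: 14.9
position: [0.6579, -0.0894, 0.0491]
tcp_rot: [[0.104, 0.995, -0.002], [0.995, -0.104, 0.001], [0.0, -0.002, -1.0]]
force: [0.0, 0.5, -1.6]
opening: 0.32
```

```bash
python3 - <<'E'
from h import *
s=read_state(); print(s['time_s'],s['position'],s['opening'],s['force'],s['moment'])
c=cam('side');p=c['pixels'][:,:,::-1]
q=cv2.resize(p[160:240,230:330],None,fx=8,fy=7,interpolation=cv2.INTER_CUBIC);cv2.imwrite('pics/d1.png',q)
E
```

```text
14.9 [ 0.65789174 -0.08937549  0.04908079] 0.32004674411050166 [ 0.03257853  0.50397101 -1.61613124] [-0.04293423 -0.07339073 -0.05459557]
```

View pics/d1.png

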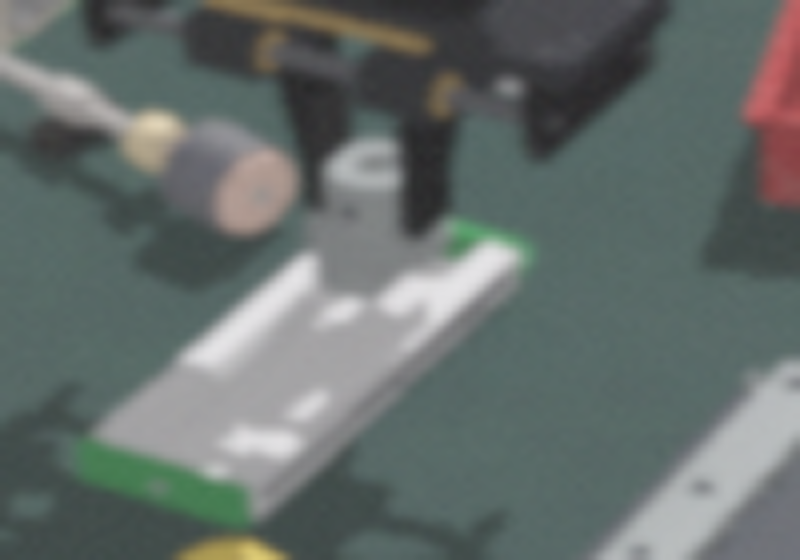

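The hub hangs over the groove near its far end, and the brush is clear of the finger. Lowering.

Emit:
send_rows(
  moves=[0, 0, 0, 0.05, 0, -0.6, -1, 0, 0, 0, 0, 0, -0.6, -1, 0, 0, 0, 0, 0, -0.4, -1, 0, 0, 0, 0, 0, 0, -1, 0, 0, 0, 0, 0, 0, -1],
)

```text
time_s: 15.45
position: [0.6595, -0.0897, 0.0337]
tcp_rot: [[0.104, 0.995, -0.0], [0.995, -0.104, 0.0], [0.0, -0.0, -1.0]]
force: [0.7, -0.7, -2.4]
opening: 0.321
```

Emit:
send_rows(
  moves=[0, 0, 0, 0, 0, -0.3, -1, 0, 0, 0, 0, 0, -0.2, -1, 0, 0, 0, 0, 0, 0, -1, 0, 0, 0, 0, 0, 0, -1],
)

```text
time_s: 15.85
position: [0.6596, -0.0898, 0.0288]
tcp_rot: [[0.104, 0.995, -0.0], [0.995, -0.104, 0.0], [-0.0, -0.0, -1.0]]
force: [0.1, 0.2, -2.5]
opening: 0.314
```

Emit:
send_rows(
  moves=[0, 0, 0, 0, 0, -0.04, -1, 0, 0, 0, 0, 0, 0, -1, 0, 0, 0, 0, 0, 0, -0.1, 0, 0, 0, 0, 0, 0, 0, 0, 0, 0, 0, 0, 0, 0.1, 0, 0, 0, 0, 0, 0, 0.1, 0, 0, 0, 0, 0, 0, 0.1, 0, 0, 0, 0, 0, 0, 0.1],
)

```text
time_s: 16.65
position: [0.6596, -0.0898, 0.0285]
tcp_rot: [[0.104, 0.995, 0.0], [0.995, -0.104, -0.0], [-0.0, 0.0, -1.0]]
force: [-0.7, 0.2, 0.7]
opening: 0.547
```

Emit:
send_rows(
  moves=[0, 0, 0, 0, 0, 2, 0.1, 0, 0, 0, 0, 0, 4, 1, 0, 0, 0, 0, 0, 4, 1],
)

```text
time_s: 16.95
position: [0.6588, -0.0896, 0.1285]
tcp_rot: [[0.104, 0.995, -0.003], [0.995, -0.104, 0.001], [0.001, -0.003, -1.0]]
force: [1.1, -0.2, 0.7]
opening: 0.658
```

```bash
python3 - <<'E'
from h import *
c=cam('side');p=c['pixels'][:,:,::-1]
q=cv2.resize(p[170:250,230:310],None,fx=7,fy=7,interpolation=cv2.INTER_CUBIC)
q2=cv2.resize(p[265:315,290:340],None,fx=10,fy=10,interpolation=cv2.INTER_CUBIC)
cv2.imwrite('pics/d2.png',q);cv2.imwrite('pics/d3.png',q2)
for thr in(135,138,142,145): print(thr,hubtop(c,313,291,.051,20,10,thr,(200,130)))
E
```

```text
135 {'width': np.float64(0.033327210773039684), 'maxw': np.float64(0.06530329748029624), 'flat_normal_deg': 54, 'ctr': array([0.42131873, 0.21638379]), 'n': 3, 'curve': array([0.0511, 0.0464, 0.0412, 0.0372, 0.0342, 0.0336, 0.0368, 0.0429,
       0.0488, 0.0549, 0.0594, 0.0621, 0.0645, 0.0653, 0.0646, 0.0622,
       0.0596, 0.0559])}
138 {'width': np.float64(0.032588675166683345), 'maxw': np.float64(0.06450028646537068), 'flat_normal_deg': 55, 'ctr': array([0.4212344 , 0.21602873]), 'n': 3, 'curve': array([0.0507, 0.0463, 0.0411, 0.037 , 0.0339, 0.0331, 0.0356, 0.0417,
       0.0477, 0.0537, 0.0582, 0.0609, 0.0635, 0.0645, 0.0639, 0.0616,
       0.0591, 0.0554])}
142 {'width': np.float64(0.029599794305396943), 'maxw': np.float64(0.037629619498841194), 'flat_normal_deg': 74, 'ctr': array([0.43102269, 0.20866528]), 'n': 4, 'curve': array([0.0366, 0.0351, 0.0331, 0.0336, 0.0335, 0.0325, 0.0315, 0.0302,
       0.0308, 0.0331, 0.0346, 0.035 , 0.0358, 0.036 , 0.0363, 0.0371,
       0.0376, 0.0375])}
145 {'width': np.float64(0.029038686590813656), 'maxw': np.float64(0.036750804786918334), 'flat_normal_deg': 74, 'ctr': array([0.43124964, 0.20854656]), 'n': 4, 'curve': array([0.0357, 0.0344, 0.0327, 0.0331, 0.0331, 0.0321, 0.0311, 0.0297,
       0.0302, 0.0324, 0.0338, 0.0341, 0.0351, 0.0353, 0.0353, 0.0362,
       0.0366, 0.0367])}
```

View pics/d2.png

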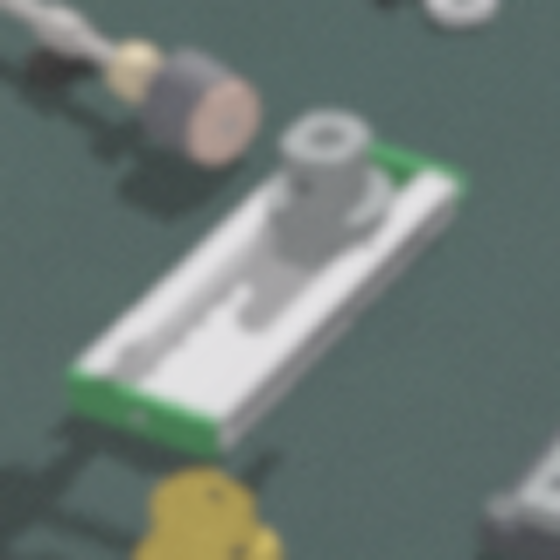

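View pics/d3.png

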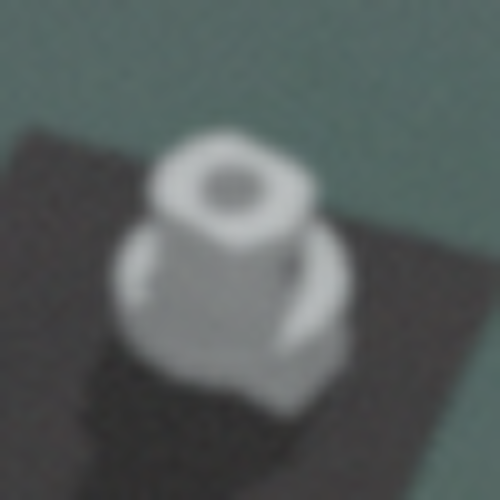

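Hub A stands seated in the carrier groove, and hub B's flats face about 74°. Going to hub B.

Emit:
send_rows(
  moves=[0, 0, -7.14, -1.61, 2.1, 0, 1, 0, 0, -7.14, -1.61, 2.1, 0, 1, 0, 0, -7.14, -1.61, 2.1, 0, 1, 0, 0, -7.14, -1.61, 2.1, 0, 1, 0, 0, -7.14, -1.61, 2.1, 0, 1, 0, 0, -7.14, -1.61, 2.1, 0, 1, 0, 0, -7.14, -1.61, 2.1, 0, 1, 0, 0, -7.14, -1.61, 2.1, 0, 1, 0, 0, -7.14, -1.61, 2.1, 0, 1, 0, 0, -7.14, -1.61, 2.1, 0, 1, 0, 0, -7.14, -1.61, 2.1, 0, 1, 0, 0, -7.14, -1.61, 2.1, 0, 1, 0, 0, -7.14, -1.61, 2.1, 0, 1, 0, 0, -7.14, -1.61, 2.1, 0, 1, 0, 0, 0, 0, 0, 0, 1, 0, 0, 0, 0, 0, 0, 1],
)

```text
time_s: 18.6
position: [0.4345, 0.2045, 0.1286]
tcp_rot: [[0.962, -0.271, 0.001], [-0.271, -0.962, -0.0], [0.001, -0.0, -1.0]]
force: [0.4, -0.1, 0.3]
opening: 0.998
```

```bash
python3 - <<'E'
from h import *
s=read_state(); print(s['time_s'],s['position'],s['opening'],s['joint_positions'])
c=cam('side');p=c['pixels'][:,:,::-1]
q=cv2.resize(p[240:320,270:350],None,fx=7,fy=7,interpolation=cv2.INTER_CUBIC)
cv2.imwrite('pics/e1.png',q)
E
```

```text
18.6 [0.43449813 0.20446106 0.12861725] 0.9982467872102577 [ 1.18468393e+01  2.78643936e+01  1.07811731e+02 -2.54788319e-02
  4.42601258e+01  1.17616208e+02]
```

View pics/e1.png

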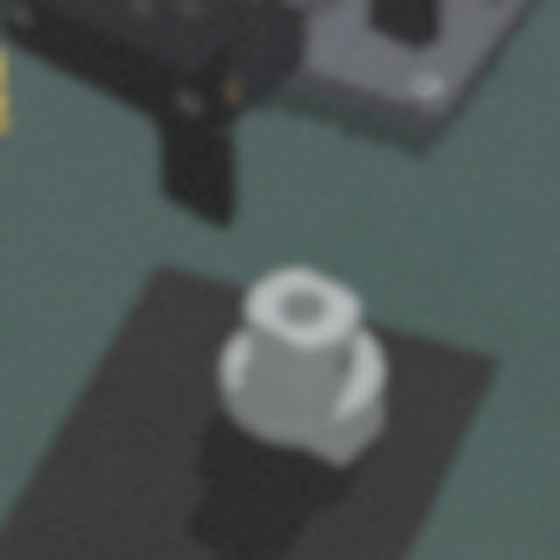

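The near finger's tip is at crop (215,215) and the hub is below it, as expected for this height. Descending and gripping.

Emit:
send_rows(
  moves=[0, 0, 0, -0.05, 0, -2.6, 1, 0, 0, 0, 0, 0, -2.6, 1, 0, 0, 0, 0, 0, -2.4, 1, 0, 0, 0, 0, 0, -1.5, 1, 0, 0, 0, 0, 0, -1.0, 1, 0, 0, 0, 0, 0, 0, 0, 0, 0, 0, 0, 0, 0, -1, 0, 0, 0, 0, 0, 0, -1, 0, 0, 0, 0, 0, 0, -1, 0, 0, 0, 0, 0, 0, -1, 0, 0, 0, 0, 0, 0, -1, 0, 0, 0, 0, 0, 0, -1, 0, 0, 0, 0, 0, 0, -1, 0, 0, 0, 0, 0, 0, -1, 0, 0, 0, 0, 0, 0, -1, 0, 0, 0, 0, 0, 0, -1, 0, 0, 0, 0, 0, 0, -1],
)

```text
time_s: 20.35
position: [0.434, 0.2044, 0.0276]
tcp_rot: [[0.961, -0.275, 0.001], [-0.275, -0.961, 0.0], [0.001, -0.001, -1.0]]
force: [-0.9, 1.7, 1.7]
opening: 0.323
```

Emit:
send_rows(
  moves=[0, 0, 0, 0, 0, 2, -1, 0, 0, 0, 0, 0, 3, -1, 0, 0, 0, 0, 0, 1, -1, 0, 0, 7.19, 0.296, -1.246, 0, -1, 0, 0, 7.19, 0.296, -1.246, 0, -1, 0, 0, 7.19, 0.296, -1.246, 0, -1, 0, 0, 7.19, 0.296, -1.246, 0, -1, 0, 0, 7.19, 0.296, -1.246, 0, -1, 0, 0, 7.19, 0.296, -1.246, 0, -1, 0, 0, 7.19, 0.296, -1.246, 0, -1, 0, 0, 7.19, 0.296, -1.246, 0, -1, 0, 0, 7.19, 0.296, -1.246, 0, -1, 0, 0, 7.19, 0.296, -1.246, 0, -1, 0, 0, 7.19, 0.296, -1.246, 0, -1, 0, 0, 7.19, 0.296, -1.246, 0, -1, 0, 0, 7.19, 0.296, -1.246, 0, -1, 0, 0, 7.19, 0.296, -1.246, 0, -1, 0, 0, 0, 0, 0, -2, -1, 0, 0, 0, 0, 0, -2, -1, 0, 0, 0, 0, 0, 0, -1],
)

```text
time_s: 22.35
position: [0.4727, 0.0298, 0.0451]
tcp_rot: [[0.092, 0.996, -0.006], [0.996, -0.092, 0.001], [0.0, -0.007, -1.0]]
force: [0.1, 0.1, -3.2]
opening: 0.32
```

```bash
python3 - <<'E'
from h import *
s=read_state(); print(s['time_s'],s['position'],s['opening'],s['force'])
c=cam('side');p=c['pixels'][:,:,::-1]
q=cv2.resize(p[190:270,280:380],None,fx=8,fy=7,interpolation=cv2.INTER_CUBIC);cv2.imwrite('pics/f1.png',q)
E
```

```text
22.35 [0.47273367 0.02981188 0.04508919] 0.32014304972969976 [ 0.11219083  0.12493917 -3.18355953]
```

View pics/f1.png

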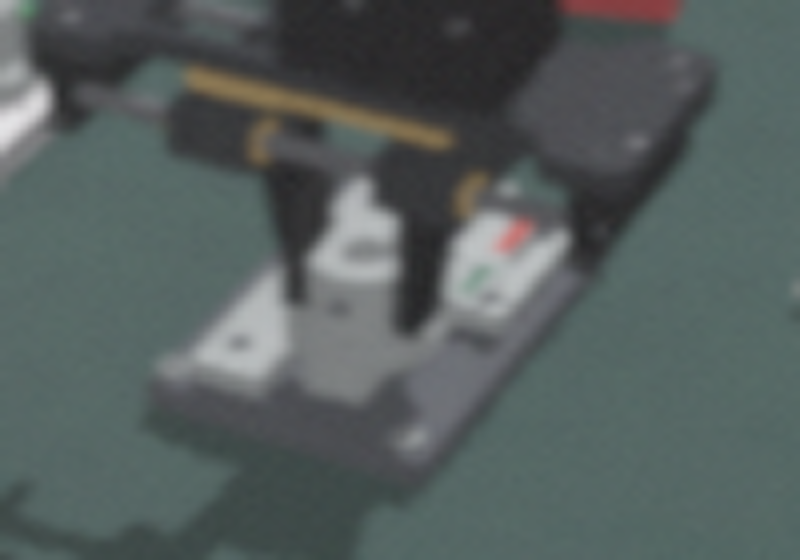

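Emit:
send_rows(
  moves=[0, 0, 0, 0, 0, 0, -1, 0, 0, 0, 0, 0, -0.5, -1, 0, 0, 0, 0, 0, -0.4, -1, 0, 0, 0, 0, 0, -0.1, -1, 0, 0, 0, 0, 0, 0, -1, 0, 0, 0, 0, 0, 0, -1],
)

```text
time_s: 23.0
position: [0.4752, 0.0298, 0.0376]
tcp_rot: [[0.092, 0.996, 0.0], [0.996, -0.092, -0.0], [-0.0, 0.0, -1.0]]
force: [0.7, 0.2, -3.2]
opening: 0.32
```

Emit:
send_rows(
  moves=[0, 0, 0, 0.2, -0.02, -0.07, -1, 0, 0, 0, 0.2, -0.02, 0, -1, 0, 0, 0, 0, 0, 0, -1, 0, 0, 0, 0, 0, 0, -1],
)

```text
time_s: 23.4
position: [0.4793, 0.0293, 0.0368]
tcp_rot: [[0.092, 0.996, 0.0], [0.996, -0.092, -0.0], [-0.0, 0.0, -1.0]]
force: [0.4, 0.8, -2.7]
opening: 0.321
```

Emit:
send_rows(
  moves=[0, 0, 0, 0.1, -0.01, 0, -1, 0, 0, 0, 0.1, -0.01, 0, -1, 0, 0, 0, 0, 0, 0, -1, 0, 0, 0, 0, 0, 0, -1],
)

```text
time_s: 23.8
position: [0.4811, 0.0292, 0.0368]
tcp_rot: [[0.092, 0.996, -0.0], [0.996, -0.092, -0.0], [-0.0, -0.0, -1.0]]
force: [0.5, -0.1, -3.4]
opening: 0.323
```

Emit:
send_rows(
  moves=[0, 0, 0, 0.1, -0.01, 0, -1, 0, 0, 0, 0.1, -0.01, 0, -1, 0, 0, 0, 0, 0, 0, -1, 0, 0, 0, 0, 0, 0, -1],
)

```text
time_s: 24.2
position: [0.4832, 0.029, 0.0367]
tcp_rot: [[0.092, 0.996, -0.0], [0.996, -0.092, 0.0], [0.0, -0.0, -1.0]]
force: [0.0, 0.8, -3.1]
opening: 0.321
```

Emit:
send_rows(
  moves=[0, 0, 0, 0.1, -0.01, 0, -1, 0, 0, 0, 0, 0, 0, -1, 0, 0, 0, 0, 0, 0, -1],
)

```text
time_s: 24.5
position: [0.4842, 0.0289, 0.0367]
tcp_rot: [[0.092, 0.996, 0.0], [0.996, -0.092, -0.0], [-0.0, 0.0, -1.0]]
force: [0.1, 0.2, -2.7]
opening: 0.324
```

Emit:
send_rows(
  moves=[0, 0, 0, 0.1, -0.01, 0, -1, 0, 0, 0, 0, 0, 0, -1, 0, 0, 0, 0, 0, 0, -1],
)

```text
time_s: 24.8
position: [0.4852, 0.0287, 0.0368]
tcp_rot: [[0.092, 0.996, 0.0], [0.996, -0.092, -0.0], [-0.0, 0.0, -1.0]]
force: [-0.9, 0.6, -2.7]
opening: 0.322
```

Emit:
send_rows(
  moves=[0, 0, 0, 0.1, -0.01, 0, -1, 0, 0, 0, 0, 0, 0, -1, 0, 0, 0, 0, 0, 0, -1],
)

```text
time_s: 25.1
position: [0.4859, 0.0287, 0.0367]
tcp_rot: [[0.092, 0.996, -0.001], [0.996, -0.092, 0.0], [0.0, -0.001, -1.0]]
force: [-0.1, -0.3, -3.0]
opening: 0.327
```

Emit:
send_rows(
  moves=[0, 0, 0, 0.15, -0.01, -0.03, -1, 0, 0, 0, 0, 0, 0, -1, 0, 0, 0, 0, 0, 0, -1],
)

```text
time_s: 25.4
position: [0.486, 0.0288, 0.0366]
tcp_rot: [[0.092, 0.996, -0.003], [0.996, -0.092, 0.0], [0.0, -0.003, -1.0]]
force: [-5.3, -0.1, 5.4]
opening: 0.32
```

Emit:
send_rows(
  moves=[0, 0, 0, -0.02, -0.2, 0, -1, 0, 0, 0, -0.02, -0.2, 0, -1, 0, 0, 0, -0.02, -0.2, 0, -1, 0, 0, 0, -0.02, -0.2, 0, -1, 0, 0, 0, -0.02, -0.2, 0, -1, 0, 0, 0, 0, 0, 0, -1],
)

```text
time_s: 26.0
position: [0.4851, 0.0203, 0.0366]
tcp_rot: [[0.094, 0.996, -0.003], [0.996, -0.094, 0.003], [0.002, -0.003, -1.0]]
force: [-3.4, 6.7, 5.5]
opening: 0.325
```

Emit:
send_rows(
  moves=[0, 0, 0, -0.02, -0.2, 0, -1, 0, 0, 0, -0.02, -0.2, 0, -1, 0, 0, 0, -0.02, -0.2, 0, -1, 0, 0, 0, 0, 0, 0, -1],
)

```text
time_s: 26.4
position: [0.4845, 0.0143, 0.0366]
tcp_rot: [[0.094, 0.996, -0.003], [0.996, -0.094, 0.003], [0.002, -0.003, -1.0]]
force: [-3.2, 7.3, 5.2]
opening: 0.322
```

Emit:
send_rows(
  moves=[0, 0, 0, -0.02, -0.2, 0, -1, 0, 0, 0, -0.02, -0.2, 0, -1, 0, 0, 0, -0.02, -0.2, 0, -1, 0, 0, 0, 0, 0, 0, -1],
)

```text
time_s: 26.8
position: [0.4839, 0.0083, 0.0366]
tcp_rot: [[0.094, 0.996, -0.003], [0.996, -0.094, 0.003], [0.002, -0.003, -1.0]]
force: [-3.4, 7.1, 4.8]
opening: 0.321
```

Emit:
send_rows(
  moves=[0, 0, 0, -0.02, -0.2, 0, -1, 0, 0, 0, -0.02, -0.2, 0, -1, 0, 0, 0, -0.02, -0.2, 0, -1, 0, 0, 0, -0.02, -0.2, 0, -1, 0, 0, 0, 0, 0, 0, -1],
)

```text
time_s: 27.3
position: [0.4831, 0.0002, 0.0366]
tcp_rot: [[0.094, 0.996, -0.003], [0.996, -0.094, 0.003], [0.002, -0.003, -1.0]]
force: [-4.6, 7.9, 6.0]
opening: 0.323
```

Emit:
send_rows(
  moves=[0, 0, 0, -0.02, -0.2, 0, -1, 0, 0, 0, -0.02, -0.2, 0, -1, 0, 0, 0, -0.02, -0.2, 0, -1, 0, 0, 0, -0.02, -0.2, 0, -1, 0, 0, 0, -0.02, -0.2, 0, -1, 0, 0, 0, 0, 0, 0, -1],
)

```text
time_s: 27.9
position: [0.4821, -0.0097, 0.0366]
tcp_rot: [[0.093, 0.996, -0.003], [0.996, -0.093, 0.003], [0.002, -0.003, -1.0]]
force: [-3.5, 7.0, 6.4]
opening: 0.321
```

Emit:
send_rows(
  moves=[0, 0, 0, -0.02, -0.2, 0, -1, 0, 0, 0, -0.02, -0.2, 0, -1, 0, 0, 0, -0.02, -0.2, 0, -1, 0, 0, 0, 0, 0, 0, -1],
)

```text
time_s: 28.3
position: [0.4815, -0.0157, 0.0366]
tcp_rot: [[0.093, 0.996, -0.003], [0.996, -0.093, 0.003], [0.002, -0.003, -1.0]]
force: [-4.0, 7.4, 5.9]
opening: 0.321
```

Emit:
send_rows(
  moves=[0, 0, 0, -0.02, -0.2, 0, -1, 0, 0, 0, -0.02, -0.2, 0, -1, 0, 0, 0, 0, 0, 0, -1],
)

```text
time_s: 28.6
position: [0.4811, -0.0197, 0.0366]
tcp_rot: [[0.094, 0.996, -0.003], [0.996, -0.094, 0.003], [0.002, -0.003, -1.0]]
force: [-4.2, 7.3, 5.9]
opening: 0.324
```

Emit:
send_rows(
  moves=[0, 0, 0, -0.02, -0.2, 0, -1, 0, 0, 0, -0.02, -0.2, 0, -1, 0, 0, 0, -0.02, -0.2, 0, -1, 0, 0, 0, -0.02, -0.2, 0, -1, 0, 0, 0, -0.02, -0.2, 0, -1, 0, 0, 0, 0, 0, 0, -1],
)

```text
time_s: 29.2
position: [0.4801, -0.0297, 0.0366]
tcp_rot: [[0.093, 0.996, -0.003], [0.996, -0.093, 0.003], [0.003, -0.003, -1.0]]
force: [-3.3, 7.2, 5.2]
opening: 0.323
```

Emit:
send_rows(
  moves=[0, 0, 0, -0.02, -0.2, 0, -1, 0, 0, 0, -0.02, -0.2, 0, -1, 0, 0, 0, -0.02, -0.2, 0, -1, 0, 0, 0, -0.02, -0.2, 0, -1, 0, 0, 0, 0, 0, 0, -1],
)

```text
time_s: 29.7
position: [0.4793, -0.0377, 0.0366]
tcp_rot: [[0.093, 0.996, -0.003], [0.996, -0.093, 0.003], [0.003, -0.003, -1.0]]
force: [-3.2, 6.9, 5.2]
opening: 0.322
```

Emit:
send_rows(
  moves=[0, 0, 0, -0.02, -0.2, 0, -1, 0, 0, 0, -0.02, -0.2, 0, -1, 0, 0, 0, 0, 0, 0, -1],
)

```text
time_s: 30.0
position: [0.4788, -0.0416, 0.0366]
tcp_rot: [[0.093, 0.996, -0.003], [0.996, -0.093, 0.003], [0.003, -0.003, -1.0]]
force: [-3.5, 8.1, 5.6]
opening: 0.323
```

Emit:
send_rows(
  moves=[0, 0, 0, -0.02, -0.2, 0, -1, 0, 0, 0, -0.02, -0.2, 0, -1, 0, 0, 0, 0, 0, 0, -1],
)

```text
time_s: 30.3
position: [0.4783, -0.0433, 0.0369]
tcp_rot: [[0.096, 0.995, -0.003], [0.995, -0.096, 0.006], [0.006, -0.004, -1.0]]
force: [-1.9, 17.6, 9.5]
opening: 0.32
```

It ran past both steps and stopped at the end stop, about 27 mm beyond where hub A stopped. Hub B is too narrow, so it goes to the red tray.

Emit:
send_rows(
  moves=[0, 0, 0, 0, 0.6, 0, -1, 0, 0, 0, -0.2, 0, 0.5, -1, 0, 0, 0, 0, 0, 3, -1, 0, 0, 0, 0, 0, 4, -1, 0, 0, 0, 0.56, -3.4, 0, -1, 0, 0, 0, 0.56, -3.4, 0, -1, 0, 0, 0, 0.56, -3.4, 0, -1, 0, 0, 0, 0.56, -3.4, 0, -1, 0, 0, 0, 0.56, -3.4, 0, -1, 0, 0, 0, 0.56, -3.4, 0, -1, 0, 0, 0, 0.56, -3.4, 0, -1, 0, 0, 0, 0.56, -3.4, 0, -1, 0, 0, 0, 0, 0, 0, -1, 0, 0, 0, 0, 0, 0, -1],
)

```text
time_s: 31.7
position: [0.5234, -0.3154, 0.1114]
tcp_rot: [[0.094, 0.996, 0.002], [0.996, -0.094, -0.001], [-0.001, 0.002, -1.0]]
force: [0.3, 1.3, -3.3]
opening: 0.321
```

```bash
python3 - <<'E'
from h import *
s=read_state(); print(s['time_s'],s['position'],s['opening'],s['force'],s['joint_positions'])
c=cam('side');p=c['pixels'][:,:,::-1]
q=cv2.resize(p[110:210,290:410],None,fx=6.6,fy=6,interpolation=cv2.INTER_CUBIC);cv2.imwrite('pics/g1.png',q)
E
```

```text
31.7 [ 0.52335594 -0.31539704  0.1114259 ] 0.3206694539010169 [ 0.32213266  1.26758604 -3.31770516] [-4.15500011e+01  3.71296502e+01  8.96955481e+01  2.16284641e-02
  5.30287462e+01 -3.61571759e+01]
```

View pics/g1.png

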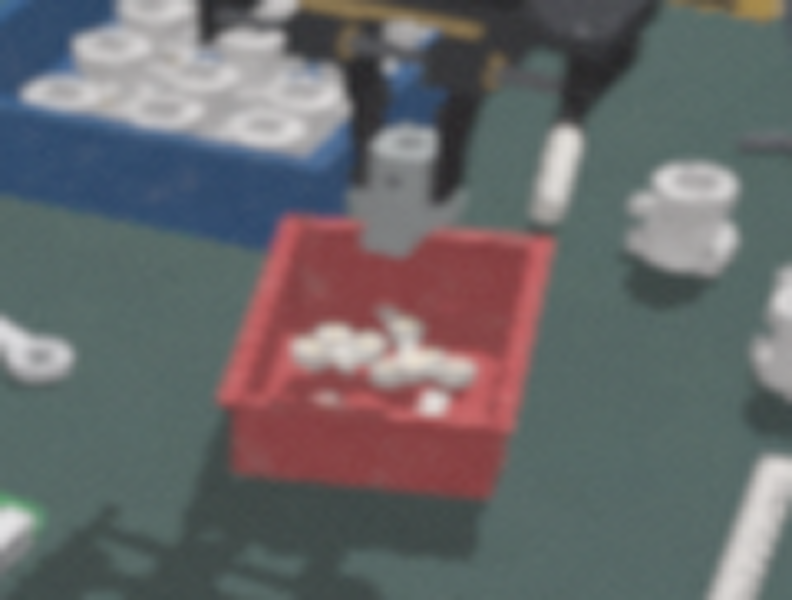

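The hub is over the tray's middle at about 9 cm. Lowering.

Emit:
send_rows(
  moves=[0, 0, 0, 0, 0.3, -2.5, -1, 0, 0, 0, 0, 0, -2.5, -1, 0, 0, 0, 0, 0, -2, -1, 0, 0, 0, 0, 0, -0.7, -1, 0, 0, 0, 0, 0, -0.4, -1, 0, 0, 0, 0, 0, 0, -1, 0, 0, 0, 0, 0, 0, -1],
)

```text
time_s: 32.45
position: [0.5235, -0.3108, 0.0315]
tcp_rot: [[0.092, 0.996, 0.002], [0.996, -0.092, -0.001], [-0.001, 0.002, -1.0]]
force: [0.2, -0.7, -2.8]
opening: 0.318
```

Emit:
send_rows(
  moves=[0, 0, 0, 0, 0, -0.3, -1, 0, 0, 0, 0, 0, -0.1, -1, 0, 0, 0, 0, 0, 0, -1, 0, 0, 0, 0, 0, 0, -1],
)

```text
time_s: 32.85
position: [0.5234, -0.3108, 0.0274]
tcp_rot: [[0.092, 0.996, 0.001], [0.996, -0.092, -0.001], [-0.001, 0.001, -1.0]]
force: [0.2, 1.1, 3.9]
opening: 0.321
```

On the floor with light contact. I'll release with a small opening and lift.

Emit:
send_rows(
  moves=[0, 0, 0, 0, 0, 0, -0.1, 0, 0, 0, 0, 0, 0, 0, 0, 0, 0, 0, 0, 0, 0.05, 0, 0, 0, 0, 0, 0, 0.05, 0, 0, 0, 0, 0, 0, 0.05, 0, 0, 0, 0, 0, 0, 0.05, 0, 0, 0, 0, 0, 2, 0.05, 0, 0, 0, 0, 0, 4, 0.05, 0, 0, 0, 0, 0, 4, 0.05, 0, 0, 0, -1, 3, 2, 0.5, 0, 0, 0, -1, 4, 2, 0.5, 0, 0, 0, 0, 4, 0, 0.5, 0, 0, 0, 0, 4, 0, 0.5, 0, 0, 0, 0, 0, 0, 0.5, 0, 0, 0, 0, 0, 0, 0.5],
)

```text
time_s: 34.35
position: [0.503, -0.1597, 0.1667]
tcp_rot: [[0.09, 0.996, 0.0], [0.996, -0.09, -0.001], [-0.001, 0.0, -1.0]]
force: [0.2, 0.9, -0.0]
opening: 0.747
```

```bash
python3 - <<'E'
from h import *
s=read_state(); print(s['time_s'],s['position'],s['opening'],s['force'])
c=cam('side');p=c['pixels'][:,:,::-1]
q=cv2.resize(p[110:240,230:410],None,fx=4.4,fy=4.4,interpolation=cv2.INTER_CUBIC);cv2.imwrite('pics/h1.png',q); save(c,'h2')
t=cam('top');save(t,'h3')
E
```

```text
34.35 [ 0.50295114 -0.15967588  0.16669735] 0.7472617745393667 [ 0.18202019  0.85903381 -0.01110493]
```

View pics/h1.png

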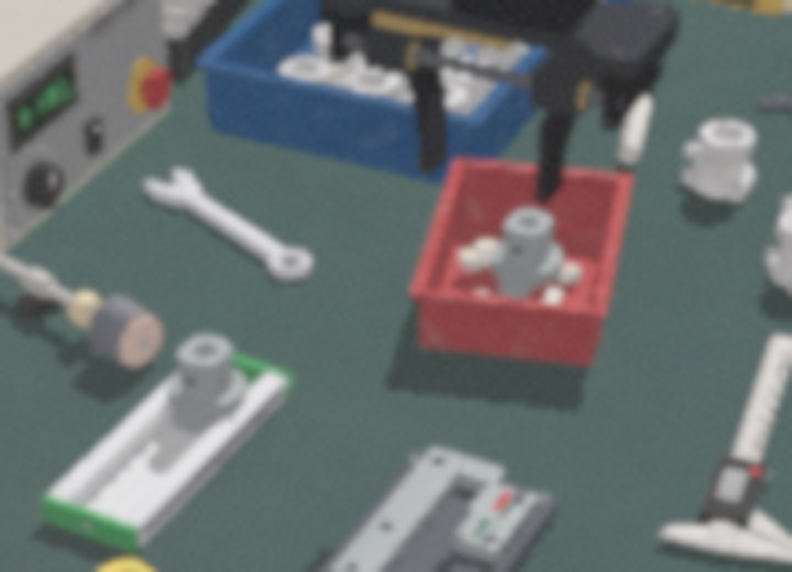

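View pics/h3.png

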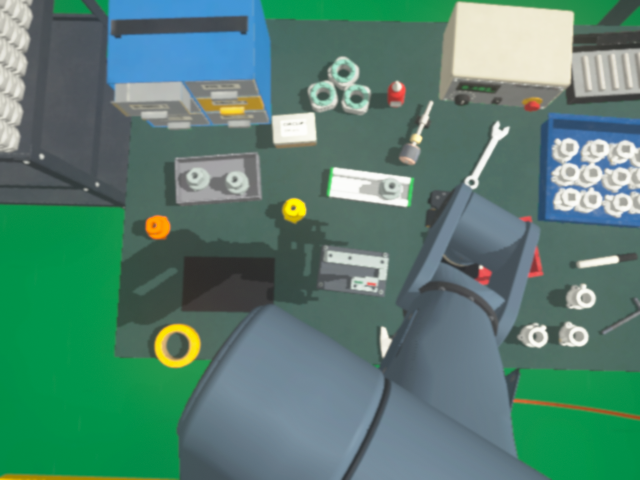

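The final views show hub A upright in the carrier groove (top (392,188)) and hub B upright in the tray (side crop (525,255)). The mat is empty, the grey box still holds its two hubs, and the gripper is clear.

```bash
python3 -c "
from rig import hand_in; print(hand_in())"
```

```text
the job is handed in; nothing more can be done
None
```

Both hubs have been gauged and put away, and the job was handed in at about 34 s of the 69 s allowed.

- **First hub (the one farther from the gauge):** it passed the green go step and stopped at the red no-go step under about 13 N. It is good, and it stands tongue down in the carrier groove.
- **Second hub:** it ran past both steps to the end stop, about 27 mm further than the first, with a peak push of about 18 N. It is too narrow, and it stands in the middle of the red tray.

The last pictures show both hubs upright in place, the mat empty and the box hubs untouched. The gripper was clear, with the force near zero. The arm hid most of the caliper in the final top view. The part in the side view looks unmoved, and the arm worked nowhere near it.

- **Camera disagreement:** the two cameras differed by about 3 mm along y. The first hub stopped about 3 mm beyond the position computed from the pictures. I judged both hubs by the stops that were felt and the 28 mm step spacing, not by absolute position.
- **Sticking on the gauge base:** the first hub stuck there briefly under about 14 N of downward press, until I eased the load.

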